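# Seat an unfired ceramic rod in the V of a drill vise and close the jaw on it

### The arm

A 6-joint arm with a two-finger parallel gripper is mounted at the origin on the work surface. World frame = base frame: x ahead of the robot, y to its left, z up, the work surface at z = 0. Lengths are in m, angles in degrees, forces in N, time in s.
With the tool pointing down it reaches from about 0.375 to 0.9 m from the base axis. Payload 3.1 kg.
Tool frame: the origin (TCP) lies midway between the tips of the shut fingers; the grasp point (between the pads) lies 19 mm behind it; z points along the fingers, y is the line along which they close (so a half turn about z gives the same grasp; the last joint's range is limited). The gripper opens to 87 mm and grips with 3 to 60 N. Pads are 19 mm wide; open, the fingers measure 117 mm over their backs; the gripper's body (75 mm by 190 mm) begins 51 mm behind the grasp point.
Start: joints at [-83.795, 30.224, 82.088, -0, 67.689, -10.227], TCP at [0.177, -0.599, 0.202] pointing down, gripper open.
Joint ranges: [-176.69, 176.69], [-43.24, 126.21], [12.49, 139.97], [-82, 262], [0, 151.66], [-163.58, 163.58]. Speed limits (degrees/s): [159.86, 159.86, 180, 180, 180, 180].

### API

Orientations are given as a 3x3 rotation matrix whose columns are the frame's x, y, z axes.
In Python, from rig import bot, capture gives the robot as it stands.
- The arm moves only by the shell command python3 -m handwheel 'ROWS'. ROWS is a JSON list of rows, 1 to 20 of them, each an object with the fields trans (a list: dx, dy, dz in shares of 0.6 m (1.0 is 0.6 m)), r (a list: a rotation vector rx, ry, rz in fractions of the full range, 1 being 360 degrees), jaw (the opening from 0.0 (shut) to 1.0 (fully open)); a field left out counts as zero (the opening has to be given); each row is the pose to reach, as a shift and turn from the pose commanded when the command began, along the tool's axes at that moment; what a row does not reach only later rows make up. A row lasts 1/10 s, in which the tool goes at most 0.05 m and 8.59 degrees, less where a joint would pass 70% of its speed; a pose out of reach is approached as far as the arm can. The fingers move at their own pace and stop on an object; the grip force is fixed at half the most. Time passes only in rows, so rows that do not move let the fingers close. It prints the time, the measured TCP pose, the force, the opening and the grip force at its end. A shift or turn number past 1, either way, is cut back to 1. Input that does not fit is refused with a message, and nothing moves.
- bot.read_state(): the state, without advancing time (a new reading comes with each control period).
- capture(name): name is "scene" or "top" or "wrist"; returns a dict with "color" (420x560x3 uint8, red, green, blue), "K" (3x3 intrinsics, pixels), "view" (4x4, takes a point from world to camera coordinates); the wrist camera has in their place "mount" (4x4, takes a point from camera to tool coordinates, whose origin is the TCP and whose axes are the flange's). Camera axes: x right, y up, looking along -z (the intrinsics and any distortion apply to the point x, -y, -z); pixel columns grow to the right and rows downward; lengths in m; the calibration is good to about 2 mm. A picture is of the moment at which its call begins: read the wrist's pose just before it. There is no depth.
- bot.hand_in(): hands the job in; it is judged then, once.
The state is a dict: "time_s": time; "joint_positions": joint angles; "qvel": joint speeds; "tau": joint torques, N m; "position": TCP position; "tcp_rot": TCP orientation; "force": force on the tool from outside, world axes, zero at the start; "moment": the same for the moment, N m; "opening": opening from 0.0 (shut) to 1.0 (fully open); "grasp_force": force on a finger pad.
Only numpy, scipy, OpenCV 4.12 (cv2) and the standard library are available. Lean on these libraries where they do the work, as an engineer would, in place of code of your own. Each camera call takes 0.05 s, during which the arm holds its last target. There are 200 camera calls.

### The job

Take the tall thick unfired rod off the kiln batt, stand it upright on the bed of the drill vise between the jaws, and work it into the V of the fixed jaw with a light push until it bears on both faces of the V. Once it is seated, slide the moving jaw up behind it and push on the jaw's back with about 15 N, so that the rod stays clamped upright and centred in the V. The rod breaks like chalk, so grip it lightly (30 N at most), set it down softly and never press it against any part of the vise with more than 25 N, and leave everything else on the counter where it is.

Things in the scene. Friction and masses are not known exactly. Their poses are not given: they have to be found in the camera images.
- rod: the work piece: tall thick rod of unfired, chalk-like off-white ceramic, a plain round cylinder 36 mm in diameter and 110 mm tall, 0.24 kg, standing upright on the kiln batt (one of three off-white cylinders there, the only one that is both thick and tall; which of the three places it has varies). Bears a grip of 30 N. Origin: centre of its underside; z runs up its axis.
- vise: quick-action drill vise, grey cast iron, bolted down, 270 x 116 mm. Origin: mid underside; x along it in the closing direction, from sliding to fixed jaw; z up. Fixed jaw: block at x = 75 to 115 mm, 100 mm wide, top 62.5 mm above the counter, with an upright 90-degree V in its front (mouth 44 mm wide at x = 75, root at x = 97 mm, y = 0), open to -x and to the top.
- v_seat (a point): where the centre of the rod's underside lies when the rod is fully seated: on the vise's centre line, at the height of the bed (22 mm above the counter), 71.5 mm along the vise's x from its origin, 25.5 mm before the root of the V. Axes as the vise's.
- bed: the flat ground steel bed of the vise between the jaws, on which the rod stands and slides: 70 mm wide, top 22 mm above the counter, from x = -130 to +75 mm of the vise. Its origin and axes coincide with the vise's.
- v_plate_left: the left (+y of the vise) ground steel face of the V, upright, 22 to 62.5 mm above the counter, its normal halfway between the vise's -x and -y. Rigid. Dry friction on the rod about 0.45. Its origin and axes coincide with the vise's.
- v_plate_right: the right (-y of the vise) ground steel face of the V, the mirror image of the left. Its origin and axes coincide with the vise's.
- jaw (a joint): travel of the sliding jaw in m: 0 fully open, growing towards the fixed jaw, at most 0.082; starts at 0 to 0.02; 0.0685 when its plate touches a fully seated rod. It slides by hand against a steady drag of about 4 N and stays where it is left. Plate on rod: friction about 0.45, so a rod that touches only one V face can jam between plate and face instead of sliding to the middle.
- jaw_plate: the flat upright steel plate on the front of the sliding jaw, 90 mm wide, 23 to 60 mm above the counter. Origin: below the centre of its front face, at counter height; axes as the vise's.
- jaw_face (a point): centre of the front face of the jaw plate (the face that meets the rod), 42 mm above the counter, on the vise's centre line. Axes as the vise's.
- jaw_back (a point): centre of the flat upright back face of the sliding jaw, 66 mm behind jaw_face, 42 mm above the counter; the place to push, towards the vise's +x. The jaw block is 90 mm wide; its back face spans 24 to 59.5 mm above the counter, with the clear bed (22 mm) behind it. Axes as the vise's.
- batt: flat brown kiln batt on the counter, 270 x 110 mm, 15 mm thick, fixed; three cylinders stand on it in a row along its x, 85 mm apart. Origin: centre of its underside, x along its length.
- slim_rod: bystander: thin off-white rod, 22 mm in diameter, 110 mm tall, standing on the batt. Origin: centre of its underside.
- stub: bystander: thick short off-white stub, 36 mm in diameter, 45 mm tall, standing on the batt. Origin: centre of its underside.
- calliper: bystander: digital calliper lying on the counter beyond the vise, 225 mm long, 14 mm high. Origin: centre of its underside, x along the beam.
- chuck_key: bystander: T-shaped steel drill chuck key lying on the counter to the left of the vise, about 80 x 90 mm, 14 mm high. Origin: on the underside, near the T's stem.
- brush: bystander: small brush lying on the counter between robot and vise. Origin: centre of its underside, x along its length.
- beaker: bystander: glass beaker, 70 mm in diameter, 95 mm tall, standing on the counter at the far left. Origin: centre of its underside.
- wash_bottle: bystander: white plastic bottle, 64 mm in diameter, 165 mm tall, standing on the counter at the near left. Origin: centre of its underside.
Not all that is in view belongs to the job. Leave any purple or turquoise look-alike of the rod alone.

How it is judged (in metres and radians):
On the way, in this order (a step that is already met when the one before it is completed fails the run):
1. the rod stands upright on the bed of the vise between the jaws (x of rod in the frame of v_seat between -0.06 and 0.005 m and y of rod in the frame of v_seat between -0.02 and 0.02 m and z of rod in the frame of v_seat below 0.003 m and angle between rod's own z axis and vertical below 0.06 rad), for 0.1 s.
2. the rod is seated: it bears on both faces of the V with more than 1 N each (contact force between rod and v_plate_left above 1 N and contact force between rod and v_plate_right above 1 N), for 0.2 s.
3. the sliding jaw presses on the rod with more than 7 N (contact force between rod and jaw_plate above 7 N), for 0.3 s.
At the end, for the whole second after the job is handed in: the rod stands upright (0.03 rad) and at rest on the bed (within 2 mm), its axis within 1.5 mm of the seated axis of the V along and across the vise, and the face of the jaw plate is 18 mm (within 1.5 mm) behind that axis and presses on the rod with more than 1 N (x of rod in the frame of v_seat above -0.0015 m and y of rod in the frame of v_seat between -0.0015 and 0.0015 m and z of rod in the frame of v_seat between -0.002 and 0.002 m and angle between rod's own z axis and vertical below 0.03 rad and x of jaw_face in the frame of v_seat between -0.0195 and -0.0165 m and contact force between rod and jaw_plate above 1 N and linear speed of rod below 0.01 m/s); the robot touches nothing.
It fails at once if the rod is pressed against a face of the V, the jaw plate or the bed with more than 25 N (contact force between rod and v_plate_left above 25 N or contact force between rod and v_plate_right above 25 N or contact force between rod and jaw_plate above 25 N or contact force between rod and bed above 25 N).
It fails at once if the rod is gripped with more than 40 N (80 N summed over both fingers) (contact force between rod and the fingers above 80 N).
It fails at once if the rod is tipped over (more than 0.5 rad) (angle between rod's own z axis and vertical above 0.5 rad).
It fails at once if one of the other things on the counter is moved by more than 20 mm (distance of any of slim_rod, stub, calliper, chuck_key, brush, beaker, wash_bottle from where it was at the start of the episode above 0.02 m).
It also fails if it takes over 72 s, if anything falls off the work surface, if the arm or the gripper's body presses on something with over 40 N, if the wrist force passes 120 N, or if a joint passes its speed limit or range.

## Working session

There is one attempt and no reset: what is moved stays moved. The work goes in short steps, Python scripts to look and compute and a shell command to move; the robot and the scene stay as the last step left them, time stands still between calls to the robot, and variables do not carry over. Pictures are saved under pics/ and viewed, at most 10 in all, crops included, and the job is handed in when it is done.

```bash
ls; mkdir -p pics
python3 - <<'E'
from rig import bot,capture
import cv2,numpy as np
s=bot.read_state();print(s)
for n in("scene","top"):
    c=capture(n);np.savez('pics/'+n+'.npz',**{k:c[k] for k in('color','K','view')})
    cv2.imwrite(f'pics/{n}0.png',c['color'][:,:,::-1]);print(n,[k for k in c],c['K'],c['view'])
E
```

```text
pics
{'time_s': 0.0, 'joint_positions': array([-8.37950511e+01,  3.02805948e+01,  8.21563384e+01,  5.02805075e-04,
        6.76874926e+01, -1.02253222e+01]), 'qvel': array([ 0.01579155, -0.09059067, -0.08434274,  0.02411551,  0.10373633,
        0.03077969]), 'tau': array([-5.02118237e-04, -4.40047073e+01, -1.76592976e+01,  6.31693332e-02,
        5.80244057e-02, -1.57950049e-04]), 'position': array([ 0.1767473 , -0.59868689,  0.20135447]), 'tcp_rot': array([[ 9.59165661e-01,  2.82844805e-01, -2.26651150e-04],
       [ 2.82844622e-01, -9.59163310e-01,  2.15979467e-03],
       [ 3.93491235e-04, -2.13570794e-03, -9.99997642e-01]]), 'force': array([-0.26558618, -0.31603232,  0.11852446]), 'moment': array([0.04024588, 0.02765871, 0.03218549]), 'grasp_force': 0.0, 'opening': 0.9984690490919221}
scene ['color', 'K', 'view'] [[382.85144046   0.         279.92283069]
 [  0.         382.85144046 211.14182748]
 [  0.           0.           1.        ]] [[-3.60069405e-01  9.32925517e-01  6.24188111e-05  1.79915036e-01]
 [-6.65379326e-01 -2.56854898e-01  7.00925041e-01  3.32002171e-01]
 [ 6.53926889e-01  2.52340130e-01  7.13234942e-01 -1.35277112e+00]
 [ 0.00000000e+00  0.00000000e+00  0.00000000e+00  1.00000000e+00]]
top ['color', 'K', 'view'] [[392.63632313   0.         278.2025874 ]
 [  0.         392.63632313 210.10170866]
 [  0.           0.           1.        ]] [[ 0.02213071 -0.99968221 -0.01207084  0.02090184]
 [ 0.99533259  0.02089681  0.09421439 -0.5728665 ]
 [-0.0939322  -0.01409953  0.99547875 -1.01531042]
 [ 0.          0.          0.          1.        ]]
```

View pics/scene0.png

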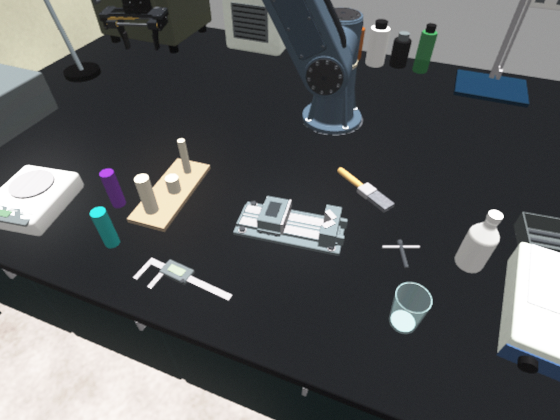

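View pics/top0.png

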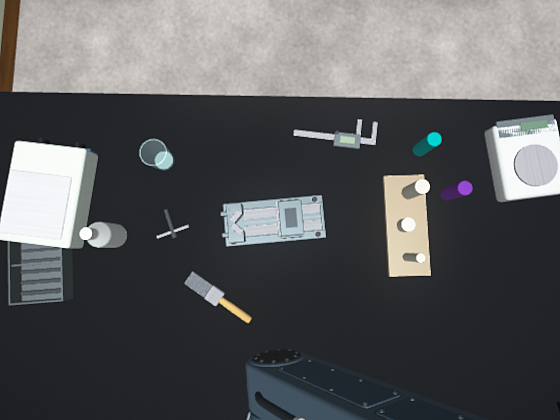

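The scene and top pictures show the batt with three off-white cylinders. In the top view, the candidates are:
- (422,187): thick and tall, so this is my choice.
- (408,225): the stub.
- (420,258): the slim rod.
- (464,188): purple look-alike.
- (434,140): turquoise look-alike.

The vise is at (225-325, 197-245), with the V jaw on the left, so it closes towards world +y.

Run:
```python
import cv2,numpy as np
d=np.load('pics/top.npz');c=d['color'][:,:,::-1]
a=cv2.resize(c[190:250,215:335],None,fx=6.5,fy=6.5,interpolation=cv2.INTER_CUBIC)
b=cv2.resize(c[170:218,375:475],None,fx=4,fy=4,interpolation=cv2.INTER_CUBIC)
o=np.zeros((a.shape[0]+b.shape[0],780,3),np.uint8);o[:a.shape[0],:a.shape[1]]=a;o[a.shape[0]:,:b.shape[1]]=b
s=np.load('pics/scene.npz')['color'][:,:,::-1]
e=cv2.resize(s[165:220,130:180],None,fx=3.4,fy=3.4,interpolation=cv2.INTER_CUBIC);o[a.shape[0]:a.shape[0]+187,450:620]=e
cv2.imwrite('pics/crop1.png',o)
```

```text
(no output)
```

View pics/crop1.png

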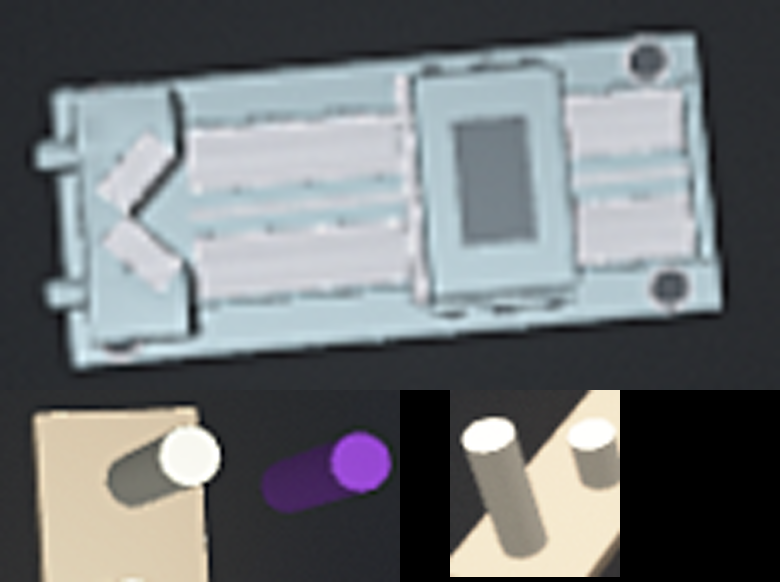

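```bash
cat > h.py <<'E'
import numpy as np,cv2
from rig import bot,capture
def ray(K,view,u,v,z):
    R,t=view[:3,:3],view[:3,3];o=-R.T@t
    d=R.T@np.array([(u-K[0,2])/K[0,0],-(v-K[1,2])/K[1,1],-1])
    return o+d*(z-o[2])/d[2]
def proj(K,view,P):
    p=view[:3,:3]@np.asarray(P)+view[:3,3];return K[0,2]+K[0,0]*p[0]/-p[2],K[1,2]+K[1,1]*p[1]/p[2]
def load(f):
    d=np.load(f'pics/{f}.npz');return d['K'],d['view'],d['color']
def wrist(f):
    s=bot.read_state();c=capture('wrist');T=np.eye(4);T[:3,:3]=s['tcp_rot'];T[:3,3]=s['position']
    view=np.linalg.inv(T@c['mount']);np.savez(f'pics/{f}.npz',color=c['color'],K=c['K'],view=view)
    cv2.imwrite(f'pics/{f}.png',c['color'][:,:,::-1]);return c['K'],view,c['color']
def tool(P):  # world target -> tool-axis shift
    s=bot.read_state();return s['tcp_rot'].T@(np.asarray(P)-s['position'])
E
python3 - <<'E'
from h import *
K,V,c=load('top')
g=lambda x,y,z:ray(K,V,215+x/6.5-.4,190+y/6.5-.4,z)
print('rodtop',ray(K,V,422.2,186.5,.125))
print('root',g(133,213,.0625))
print('plate top',g(403,78,.06),g(424,300,.06))
for a in[(52,92),(72,365),(697,35),(722,310)]:print(g(*a,.012))
# rod from scene: top centre
K2,V2,c2=load('scene')
print('rod scene',ray(K2,V2,130+489/3.4-132.35-.4,165+(436-390)/3.4-.4,.125))
print(ray(K,V,*(407.5,224.5),.06),ray(K,V,420.2,257.8,.125))
print(capture('wrist')['mount'])
E
```

```text
rodtop [ 0.62739805 -0.31353812  0.125     ]
root [0.53508621 0.14249925 0.0625    ]
plate top [0.59109573 0.03739993 0.06      ] [0.50345    0.02716764 0.06      ]
[0.58778855 0.1841     0.012     ]
[0.4749832  0.17184306 0.012     ]
[ 0.61717741 -0.08341185  0.012     ]
[ 0.50340464 -0.09500651  0.012     ]
rod scene [ 0.63023618 -0.31115028  0.125     ]
[ 0.53921149 -0.29795822  0.06      ] [ 0.45671944 -0.30673423  0.125     ]
[[-1.13015201e-03  9.58039428e-01  2.86634222e-01  7.94527439e-02]
 [ 9.99999010e-01  8.42408659e-04  1.12718634e-03  6.36447534e-04]
 [ 8.38425810e-04  2.86635212e-01 -9.58039432e-01 -1.81708964e-01]
 [ 0.00000000e+00  0.00000000e+00  0.00000000e+00  1.00000000e+00]]
```

The manual's scale: shifts go in shares of 0.6 m and turns go in shares of 360 degrees. Converting my numbers, 0.514 m is 0.8567, -0.147 m is -0.245, -79.9 degrees is -0.2219.

```bash
python3 -m handwheel '[{"trans": [0.8567,-0.245,-0.0333],"r": [0,0,-0.2219],"jaw": 1},{"trans": [0.8567,-0.245,-0.0333],"r": [0,0,-0.2219],"jaw": 1},{"trans": [0.8567,-0.245,-0.0333],"r": [0,0,-0.2219],"jaw": 1},{"trans": [0.8567,-0.245,-0.0333],"r": [0,0,-0.2219],"jaw": 1},{"trans": [0.8567,-0.245,-0.0333],"r": [0,0,-0.2219],"jaw": 1},{"trans": [0.8567,-0.245,-0.0333],"r": [0,0,-0.2219],"jaw": 1},{"trans": [0.8567,-0.245,-0.0333],"r": [0,0,-0.2219],"jaw": 1},{"trans": [0.8567,-0.245,-0.0333],"r": [0,0,-0.2219],"jaw": 1},{"trans": [0.8567,-0.245,-0.0333],"r": [0,0,-0.2219],"jaw": 1},{"trans": [0.8567,-0.245,-0.0333],"r": [0,0,-0.2219],"jaw": 1},{"trans": [0.8567,-0.245,-0.0333],"r": [0,0,-0.2219],"jaw": 1},{"trans": [0.8567,-0.245,-0.0333],"r": [0,0,-0.2219],"jaw": 1},{"trans": [0.8567,-0.245,-0.0333],"r": [0,0,-0.2219],"jaw": 1},{"trans": [0.8567,-0.245,-0.0333],"r": [0,0,-0.2219],"jaw": 1},{"trans": [0.8567,-0.245,-0.0333],"r": [0,0,-0.2219],"jaw": 1}]'
python3 - <<'E'
from h import *
print(bot.read_state()['tcp_rot'].round(4))
K,V,c=wrist('w1')
print(proj(K,V,(.629,-.3125,.125)),K)
g=cv2.cvtColor(c,cv2.COLOR_RGB2GRAY)
m=(g>215).astype(np.uint8);n,l,st,ce=cv2.connectedComponentsWithStats(m)
for i in range(1,n):
    if st[i,4]>200:print(st[i],ce[i],ray(K,V,*ce[i],.125))
E
```

```text
time_s: 1.65
position: [0.6269, -0.3141, 0.2222]
tcp_rot: [[-0.108, 0.994, -0.001], [0.994, 0.108, 0.0], [0.0, -0.001, -1.0]]
force: [0.0, -1.1, -0.5]
opening: 0.994
grasp_force: 0.0
[[-1.083e-01  9.941e-01 -9.000e-04]
 [ 9.941e-01  1.083e-01  2.000e-04]
 [ 3.000e-04 -9.000e-04 -1.000e+00]]
(np.float64(277.62547211134375), np.float64(205.0928514610296)) [[378.5277767    0.         275.37092873]
 [  0.         378.5277767  212.94659496]
 [  0.           0.           1.        ]]
[434   0  32  48 866] [449.55889145  22.54618938] [ 0.7294733  -0.17438451  0.125     ]
[455  56  45  20 515] [477.16116505  65.61941748] [ 0.75475675 -0.19873508  0.125     ]
[ 419   62   64   58 1251] [443.85691447  95.65627498] [ 0.73657919 -0.22056527  0.125     ]
[   61   104   269   124 24420] [198.78615889 162.57874693] [ 0.56746994 -0.28635149  0.125     ]
[ 500  114   60  156 5173] [537.43765707 214.78793737] [ 0.82854472 -0.29870382  0.125     ]
[ 39 160  29  28 633] [ 53.08530806 173.39336493] [ 0.45975495 -0.30612798  0.125     ]
```

View pics/w1.png

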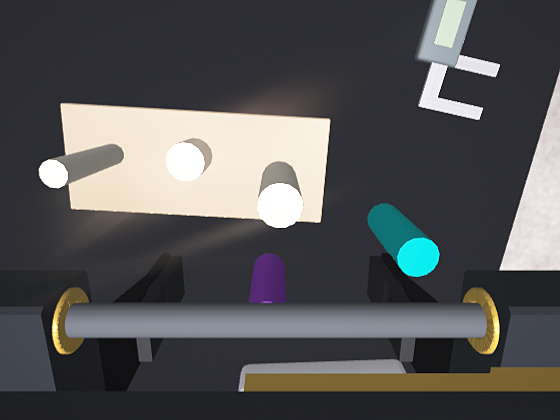

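The wrist view confirms the choice: thick tall off-white rod, top disc at (280,204). The stub is at (185,160), the slim rod at (54,173), turquoise at (418,257) and purple at (267,280). The rod's axis is at about (0.630,-0.312), which agrees with the top and scene views.

To row units: 0.154 m is 0.2567, 0.14 m is 0.2333.

```bash
python3 -m handwheel '[{"trans": [0.0033,0.005,0.0667],"jaw": 1},{"trans": [0.0033,0.005,0.1333],"jaw": 1},{"trans": [0.0033,0.005,0.1917],"jaw": 1},{"trans": [0.0033,0.005,0.2333],"jaw": 1},{"trans": [0.0033,0.005,0.2567],"jaw": 1},{"trans": [0.0033,0.005,0.2567],"jaw": 1},{"trans": [0.0033,0.005,0.2567],"jaw": 0.6},{"trans": [0.0033,0.005,0.2567],"jaw": 0.45},{"trans": [0.0033,0.005,0.2567],"jaw": 0.35},{"trans": [0.0033,0.005,0.2567],"jaw": 0.25},{"trans": [0.0033,0.005,0.2567],"jaw": 0.25},{"trans": [0.0033,0.005,0.2567],"jaw": 0.25},{"trans": [0.0033,0.005,0.2567],"jaw": 0.25}]'
```

```text
time_s: 3.0
position: [0.6311, -0.3107, 0.0684]
tcp_rot: [[-0.11, 0.994, 0.0], [0.994, 0.11, -0.0], [-0.0, 0.0, -1.0]]
force: [-0.3, 0.8, -0.1]
opening: 0.446
grasp_force: 0.0
```

```bash
python3 -m handwheel '[{"jaw": 0.2},{"jaw": 0.2},{"jaw": 0.2},{"jaw": 0.2},{"jaw": 0.2}]'
```

```text
time_s: 3.5
position: [0.6309, -0.3107, 0.0684]
tcp_rot: [[-0.11, 0.994, -0.0], [0.994, 0.11, 0.0], [0.0, -0.0, -1.0]]
force: [-0.4, -0.4, 1.1]
opening: 0.404
grasp_force: 30.0
```

To row units: 0.405 m is 0.675, -0.112 m is -0.1867.

```bash
python3 -m handwheel '[{"trans": [0,0,-0.0333],"jaw": 0.2},{"trans": [0,0,-0.0833],"jaw": 0.2},{"trans": [0,0,-0.15],"jaw": 0.2},{"trans": [0.0333,-0.0033,-0.1867],"jaw": 0.2},{"trans": [0.0833,-0.01,-0.1867],"jaw": 0.2},{"trans": [0.15,-0.0167,-0.1867],"jaw": 0.2},{"trans": [0.2167,-0.025,-0.1867],"jaw": 0.2},{"trans": [0.2833,-0.0317,-0.1867],"jaw": 0.2},{"trans": [0.35,-0.04,-0.1867],"jaw": 0.2},{"trans": [0.4167,-0.0467,-0.1867],"jaw": 0.2},{"trans": [0.4833,-0.055,-0.1867],"jaw": 0.2},{"trans": [0.55,-0.0617,-0.1867],"jaw": 0.2},{"trans": [0.6083,-0.0683,-0.1867],"jaw": 0.2},{"trans": [0.65,-0.0733,-0.1867],"jaw": 0.2},{"trans": [0.675,-0.0767,-0.1867],"jaw": 0.2},{"trans": [0.675,-0.0767,-0.1867],"jaw": 0.2},{"trans": [0.675,-0.0767,-0.1867],"jaw": 0.2}]'
python3 - <<'E'
from h import *
K,V,c=wrist('w2')
print(proj(K,V,(.5378,.1171,.022)),proj(K,V,(.535,.1425,.0625)))
E
```

```text
time_s: 5.2
position: [0.541, 0.0862, 0.1802]
tcp_rot: [[-0.111, 0.994, 0.0], [0.994, 0.111, -0.001], [-0.001, 0.0, -1.0]]
force: [-0.2, -0.6, -2.7]
opening: 0.402
grasp_force: 29.9
(np.float64(274.89310898046693), np.float64(154.9310419559822)) (np.float64(274.8173944692975), np.float64(129.16030487743643))
```

View pics/w2.png

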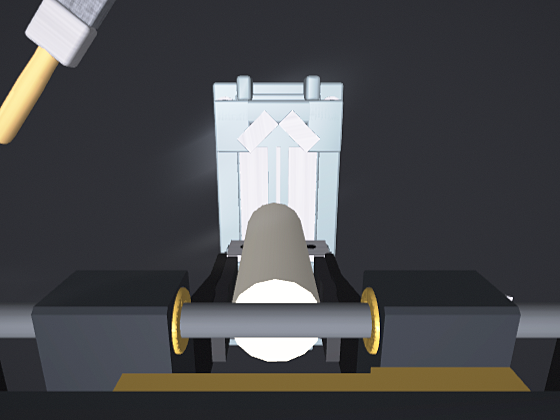

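The rod is held upright over the bed. The V is ahead, with its apex near (278,125), and the fixed jaw's front edge is near row 151.

Run:
```python
from h import *
K,V,c=load('w2')
cv2.imwrite('pics/crop2.png',cv2.resize(c[75:175,205:355,::-1],None,fx=5.3,fy=5.3,interpolation=cv2.INTER_CUBIC))
```

```text
(no output)
```

View pics/crop2.png

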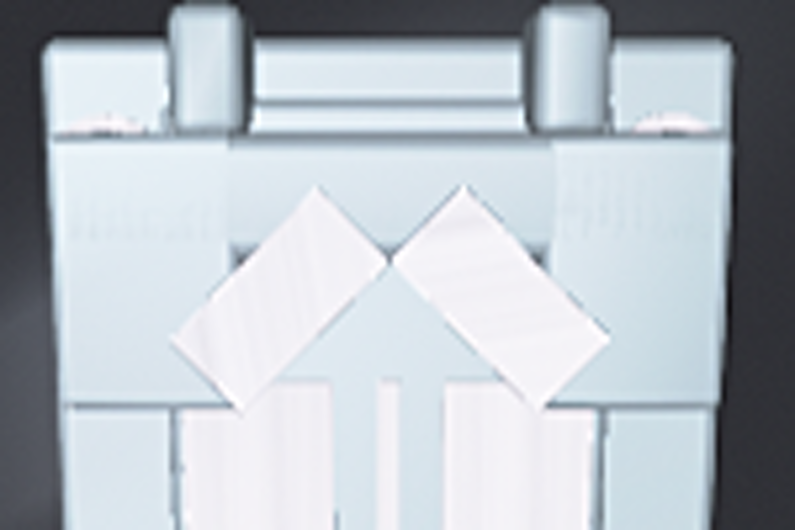

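Run:
```python
from h import *
K,V,c=load('w2')
g=lambda x,y:ray(K,V,205+x/5.3-.4,75+y/5.3-.4,.0625)[:2]
r=g(390,262);a=g(243,412);b=g(543,408);p=g(64,405);q=g(720,403)
d=lambda u,v:np.linalg.norm(u-v)
print(r,a,b,p,q,d(a,b),d(p,q),d(r,(a+b)/2))
for u,v in((a,b),(p,q)):
    w=v-u;print(np.degrees(np.arctan2(w[1],w[0]))+90)
th=np.radians(96.3);x=np.array([np.cos(th),np.sin(th)]);print('seat',r-.0255*x,(a+b)/2-.0035*x,(p+q)/2-.0035*x, 'bedpt', (r-.0555*x))
# rod base outline check: held rod underside center expected at
s=bot.read_state();P=s['position'];print(P,proj(K,V,P-[0,0,.053]))
```

```text
[0.53715891 0.14663223] [0.51787179 0.12263044] [0.56211266 0.12810576] [0.49135951 0.1207476 ] [0.58812905 0.13171877] 0.044578400587863706 0.09738947541701 0.02145205613328753
97.055146388503
96.46824239841585
seat [0.53995713 0.12128622] [0.54037629 0.12188924] [0.54012835 0.12275432] bedpt [0.54324916 0.09146739]
[0.54124082 0.08572936 0.18027808] (np.float64(274.67876008853665), np.float64(225.80984494967552))
```

To row units: 0.102 m is 0.17, 0.003 m is 0.005.

```bash
python3 -m handwheel '[{"trans": [0.0083,0.005,0.0167],"jaw": 0.2},{"trans": [0.0083,0.005,0.0583],"jaw": 0.2},{"trans": [0.0083,0.005,0.1],"jaw": 0.2},{"trans": [0.0083,0.005,0.1333],"jaw": 0.2},{"trans": [0.0083,0.005,0.1567],"jaw": 0.2},{"trans": [0.0083,0.005,0.1683],"jaw": 0.2},{"trans": [0.0083,0.005,0.17],"jaw": 0.2},{"trans": [0.0083,0.005,0.17],"jaw": 0.2},{"trans": [0.0083,0.005,0.17],"jaw": 0.2}]'
```

```text
time_s: 6.15
position: [0.5439, 0.0919, 0.0791]
tcp_rot: [[-0.11, 0.994, 0.002], [0.994, 0.11, -0.0], [-0.0, 0.002, -1.0]]
force: [-0.3, -0.1, -2.7]
opening: 0.407
grasp_force: 29.9
```

To row units: 0.002 m is 0.0033, 0.0015 m is 0.0025.

```bash
python3 -m handwheel '[{"trans": [0,0,0.0008],"jaw": 0.2},{"trans": [0,0,0.0017],"jaw": 0.2},{"trans": [0,0,0.0025],"jaw": 0.2},{"trans": [0,0,0.0033],"jaw": 0.2},{"trans": [0,0,0.0033],"jaw": 0.2},{"trans": [0,0,0.0033],"jaw": 0.2}]'
```

```text
time_s: 6.75
position: [0.5431, 0.092, 0.0763]
tcp_rot: [[-0.11, 0.994, -0.0], [0.994, 0.11, -0.0], [-0.0, -0.0, -1.0]]
force: [0.0, -0.0, -2.7]
opening: 0.41
grasp_force: 29.9
```

To row units: 0.0004 m is 0.0007.

```bash
for i in 1 2 3; do python3 -m handwheel '[{"trans": [0,0,0.0007],"jaw": 0.2},{"trans": [0,0,0.0007],"jaw": 0.2},{"trans": [0,0,0.0007],"jaw": 0.2}]' | sed -n '1,2p;4p'; done
```

```text
time_s: 7.05
position: [0.543, 0.092, 0.0759]
force: [0.0, -0.6, -3.0]
time_s: 7.35
position: [0.543, 0.092, 0.0755]
force: [-0.2, -0.3, -2.1]
time_s: 7.65
position: [0.5431, 0.092, 0.0753]
force: [-1.1, 0.3, -1.3]
```

To row units: 0.021 m is 0.035, 0.019 m is 0.0317.

```bash
python3 -m handwheel '[{"trans": [0.0083,0,0],"jaw": 0.2},{"trans": [0.0167,0,0],"jaw": 0.2},{"trans": [0.025,0,0],"jaw": 0.2},{"trans": [0.0317,0,0],"jaw": 0.2},{"trans": [0.035,0,0],"jaw": 0.2},{"trans": [0.035,0,0],"jaw": 0.2},{"trans": [0.035,0,0],"jaw": 0.2}]'|sed -n '1,4p'; for i in 1 2 3; do python3 -m handwheel '[{"trans": [0.0017,0,0],"jaw": 0.2},{"trans": [0.0017,0,0],"jaw": 0.2},{"trans": [0.0017,0,0],"jaw": 0.2}]' | sed -n '1,2p;4p'; done
```

```text
time_s: 8.35
position: [0.5408, 0.1133, 0.0753]
tcp_rot: [[-0.11, 0.994, 0.0], [0.994, 0.11, 0.001], [0.001, 0.0, -1.0]]
force: [0.0, 0.7, 0.6]
time_s: 8.65
position: [0.5408, 0.1137, 0.0752]
force: [-0.3, -0.4, 0.8]
time_s: 8.95
position: [0.5407, 0.1146, 0.0753]
force: [0.7, -2.4, 1.2]
time_s: 9.25
position: [0.5405, 0.1159, 0.0753]
force: [0.2, -1.3, 2.4]
```

To row units: 0.0007 m is 0.0012.

```bash
for i in 1 2 3; do python3 -m handwheel '[{"trans": [0.0012,0,0],"jaw": 0.2},{"trans": [0.0012,0,0],"jaw": 0.2},{"trans": [0.0012,0,0],"jaw": 0.2}]' | sed -n '1,2p;4p'; done
```

```text
time_s: 9.55
position: [0.5405, 0.1166, 0.0753]
force: [0.5, -1.9, 3.7]
time_s: 9.85
position: [0.5404, 0.1173, 0.0753]
force: [0.2, -2.9, 3.9]
time_s: 10.15
position: [0.5403, 0.118, 0.0753]
force: [0.4, -2.0, 4.7]
```

To row units: -0.0008 m is -0.0013, -0.0005 m is -0.0008.

```bash
python3 -m handwheel '[{"trans": [0,0,-0.0008],"jaw": 0.2},{"trans": [0,0,-0.0013],"jaw": 0.2},{"trans": [0,0,-0.0013],"jaw": 0.2}]'|sed -n '1,4p'; for i in 1 2 3; do python3 -m handwheel '[{"trans": [0.0012,0,0],"jaw": 0.2},{"trans": [0.0012,0,0],"jaw": 0.2},{"trans": [0.0012,0,0],"jaw": 0.2}]' | sed -n '1,2p;4p'; done
```

```text
time_s: 10.45
position: [0.5394, 0.1184, 0.0753]
tcp_rot: [[-0.11, 0.994, -0.002], [0.994, 0.11, 0.001], [0.001, -0.002, -1.0]]
force: [-0.3, -0.6, -1.2]
time_s: 10.75
position: [0.5394, 0.1188, 0.0755]
force: [-0.5, -0.3, -2.8]
time_s: 11.05
position: [0.5399, 0.1194, 0.0759]
force: [-0.1, 0.3, -2.0]
time_s: 11.35
position: [0.54, 0.1201, 0.076]
force: [1.0, -0.8, -2.8]
```

To row units: 0.0006 m is 0.001.

```bash
for i in 1 2 3 4; do python3 -m handwheel '[{"trans": [0.001,0,0],"jaw": 0.2},{"trans": [0.001,0,0],"jaw": 0.2},{"trans": [0.001,0,0],"jaw": 0.2}]' | sed -n '1,2p;4p'; done
```

```text
time_s: 11.65
position: [0.5399, 0.1207, 0.076]
force: [0.0, 0.6, -3.2]
time_s: 11.95
position: [0.5398, 0.1213, 0.076]
force: [0.5, -0.3, -3.2]
time_s: 12.25
position: [0.5397, 0.1219, 0.076]
force: [-0.2, -1.1, -2.7]
time_s: 12.55
position: [0.5397, 0.1225, 0.0759]
force: [0.3, 0.1, -1.8]
```

To row units: 0.0006 m is 0.001.

```bash
for i in 1 2 3; do python3 -m handwheel '[{"trans": [0.001,0,0],"jaw": 0.2},{"trans": [0.001,0,0],"jaw": 0.2},{"trans": [0.001,0,0],"jaw": 0.2}]' | sed -n '1,2p;4p'; done
```

```text
time_s: 12.85
position: [0.5396, 0.1231, 0.076]
force: [-0.1, -0.4, -3.2]
time_s: 13.15
position: [0.5396, 0.1236, 0.076]
force: [-0.2, 0.7, -2.0]
time_s: 13.45
position: [0.5395, 0.124, 0.076]
force: [-0.7, -2.2, -3.2]
```

To row units: 0.0005 m is 0.0008.

```bash
for i in 1 2 3; do python3 -m handwheel '[{"trans": [0.0008,0,0],"jaw": 0.2},{"trans": [0.0008,0,0],"jaw": 0.2},{"trans": [0.0008,0,0],"jaw": 0.2}]' | sed -n '1,2p;4p'; done
```

```text
time_s: 13.75
position: [0.5395, 0.1243, 0.076]
force: [0.2, -3.5, -1.5]
time_s: 14.05
position: [0.5394, 0.1247, 0.076]
force: [-1.6, -5.6, -1.3]
time_s: 14.35
position: [0.5394, 0.125, 0.0761]
force: [-1.1, -5.4, -0.7]
```

To row units: -0.0004 m is -0.0007.

```bash
for i in 1 2 3; do python3 -m handwheel '[{"trans": [0,-0.0007,0],"jaw": 0.2},{"trans": [0,-0.0007,0],"jaw": 0.2},{"trans": [0,-0.0007,0],"jaw": 0.2}]' | sed -n '1,2p;4p'; done
```

```text
time_s: 14.65
position: [0.5393, 0.125, 0.0761]
force: [0.2, -4.5, -1.0]
time_s: 14.95
position: [0.5393, 0.1251, 0.0761]
force: [0.3, -4.8, -1.5]
time_s: 15.25
position: [0.5393, 0.1251, 0.0762]
force: [1.0, -4.8, -2.3]
```

To row units: 0.0007 m is 0.0012, 0.0004 m is 0.0007.

```bash
python3 -m handwheel '[{"trans": [0.0007,0,0.0003],"jaw": 0.2},{"trans": [0.0012,0,0.0005],"jaw": 0.2},{"trans": [0.0012,0,0.0005],"jaw": 0.2},{"trans": [0.0012,0,0.0005],"jaw": 0.2},{"trans": [0.0012,0,0.0005],"jaw": 0.2},{"trans": [0.0012,0,0.0005],"jaw": 0.2}]';python3 - <<'E'
from h import *
f=[];
for i in range(3):
    s=bot.read_state();f.append(np.r_[s['force'],s['moment']]);K,V,c=wrist('w3')
print(np.mean(f,0).round(2))
E
```

```text
time_s: 15.85
position: [0.5392, 0.1256, 0.0762]
tcp_rot: [[-0.111, 0.994, 0.002], [0.994, 0.111, -0.001], [-0.001, 0.002, -1.0]]
force: [0.5, -5.4, 0.2]
opening: 0.407
grasp_force: 30.0
[ 0.52 -5.31 -0.15 -1.23 -0.23 -0.  ]
```

View pics/w3.png

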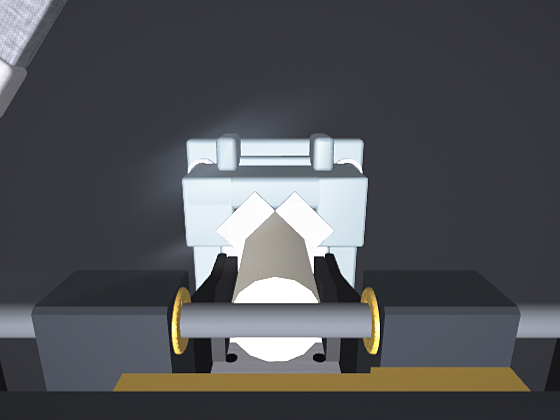

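The rod sits between both V plates, with its edges flush to the plates around (275,215). The force is purely along the vise axis and the lateral motion is blocked, so it is seated. I'll relax the push, set the rod down and release it.

To row units: -0.001 m is -0.0017, 0.0008 m is 0.0013.

```bash
python3 -m handwheel '[{"trans": [-0.0008,0,0.0007],"jaw": 0.2},{"trans": [-0.0017,0,0.0013],"jaw": 0.2},{"trans": [-0.0017,0,0.0013],"jaw": 0.2},{"trans": [-0.0017,0,0.0013],"jaw": 0.2}]'; python3 -m handwheel '[{"jaw": 0.45},{"jaw": 0.5},{"jaw": 0.6},{"jaw": 0.8},{"jaw": 1},{"jaw": 1},{"jaw": 1},{"jaw": 1},{"jaw": 1}]'
```

```text
time_s: 16.4
position: [0.5392, 0.1252, 0.0752]
tcp_rot: [[-0.11, 0.994, 0.002], [0.994, 0.11, -0.0], [-0.0, 0.002, -1.0]]
force: [1.7, -4.7, 0.4]
opening: 0.406
grasp_force: 30.0
time_s: 17.3
position: [0.5382, 0.1253, 0.0749]
tcp_rot: [[-0.11, 0.994, 0.0], [0.994, 0.11, 0.0], [0.0, 0.0, -1.0]]
force: [-0.1, 0.4, -0.5]
opening: 0.98
grasp_force: 0.0
```

To row units: -0.176 m is -0.2933, -0.125 m is -0.2083.

```bash
python3 -m handwheel '[{"trans": [0,0,-0.0333],"jaw": 1},{"trans": [0,0,-0.0833],"jaw": 1},{"trans": [0,0,-0.15],"jaw": 1},{"trans": [0,0,-0.2],"jaw": 1},{"trans": [0,0,-0.2083],"jaw": 0.5},{"trans": [-0.0667,0,-0.2083],"jaw": 0},{"trans": [-0.1417,0,-0.2083],"jaw": 0},{"trans": [-0.2167,0.0017,-0.2083],"jaw": 0},{"trans": [-0.275,0.0033,-0.2083],"jaw": 0},{"trans": [-0.2933,0.0033,-0.2083],"jaw": 0},{"trans": [-0.2933,0.0033,-0.2083],"jaw": 0},{"trans": [-0.2933,0.0033,-0.2083],"jaw": 0},{"trans": [-0.2933,0.0033,-0.2083],"jaw": 0},{"trans": [-0.2933,0.0033,-0.2083],"jaw": 0},{"trans": [-0.2933,0.0033,-0.2083],"jaw": 0},{"trans": [-0.2933,0.0033,-0.2083],"jaw": 0},{"trans": [-0.2933,0.0033,-0.2083],"jaw": 0},{"trans": [-0.2933,0.0033,-0.2083],"jaw": 0}]'
python3 - <<'E'
from h import *
K,V,c=wrist('w4')
print('rodtop pred',proj(K,V,(.5395,.1238,.132)),'back',proj(K,V,(.5563,-.0276,.0595)),'front',proj(K,V,(.5488,.038,.06)))
t=capture('top');np.savez('pics/top2.npz',**t);cv2.imwrite('pics/top2.png',t['color'][:,:,::-1])
E
```

```text
time_s: 19.1
position: [0.5596, -0.0493, 0.1999]
tcp_rot: [[-0.11, 0.994, 0.0], [0.994, 0.11, -0.0], [-0.0, 0.0, -1.0]]
force: [0.7, -1.1, 0.5]
opening: 0.001
grasp_force: 0.0
rodtop pred (np.float64(272.3911711045049), np.float64(-78.89749361008862)) back (np.float64(273.6144562194109), np.float64(168.6254707815051)) front (np.float64(273.1547920188558), np.float64(87.58416917359408))
```

View pics/w4.png

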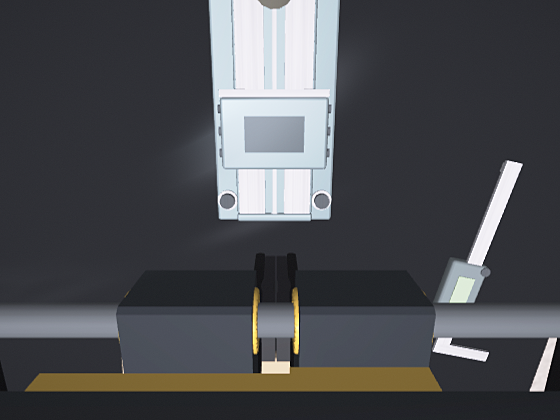

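The jaw's back top edge is at row 168.5 and its centre at column 273.5, matching the prediction of (0.556,-0.028). The clear bed runs behind it to row 215.

To row units: 0.166 m is 0.2767, -0.006 m is -0.01.

```bash
python3 -m handwheel '[{"trans": [-0.01,0,0.0667],"jaw": 0},{"trans": [-0.01,0,0.1333],"jaw": 0},{"trans": [-0.01,0,0.2],"jaw": 0},{"trans": [-0.01,0,0.25],"jaw": 0},{"trans": [-0.01,0,0.2767],"jaw": 0},{"trans": [-0.01,0,0.2767],"jaw": 0},{"trans": [-0.01,0,0.2767],"jaw": 0},{"trans": [0,0,0.2767],"jaw": 0},{"trans": [0.0083,0,0.2767],"jaw": 0},{"trans": [0.0167,0,0.2767],"jaw": 0},{"trans": [0.0167,0,0.2767],"jaw": 0},{"trans": [0.0167,0,0.2767],"jaw": 0}]'; for i in 1 2 3; do python3 -m handwheel '[{"trans": [0.0033,0,0],"jaw": 0},{"trans": [0.0067,0,0],"jaw": 0},{"trans": [0.0067,0,0],"jaw": 0}]' | sed -n '1,2p;4p'; done
```

```text
time_s: 20.4
position: [0.5586, -0.0391, 0.0343]
tcp_rot: [[-0.111, 0.994, 0.001], [0.994, 0.111, -0.0], [-0.0, 0.001, -1.0]]
force: [0.3, -0.2, 0.4]
opening: 0.009
grasp_force: 0.0
time_s: 20.7
position: [0.5583, -0.0361, 0.0341]
force: [-0.3, -4.1, 1.7]
time_s: 21.0
position: [0.5578, -0.0314, 0.034]
force: [0.2, -3.5, 2.9]
time_s: 21.3
position: [0.5573, -0.0271, 0.0339]
force: [0.6, -3.9, 2.0]
```

To row units: 0.05 m is 0.0833, 0.049 m is 0.0817.

```bash
python3 -m handwheel '[{"trans": [0.0067,0,0],"jaw": 0},{"trans": [0.0133,0,0],"jaw": 0},{"trans": [0.02,0,0],"jaw": 0},{"trans": [0.0267,0,0],"jaw": 0},{"trans": [0.0333,0,0],"jaw": 0},{"trans": [0.04,0,0],"jaw": 0},{"trans": [0.0467,0,0],"jaw": 0},{"trans": [0.0533,0,0],"jaw": 0},{"trans": [0.06,0,0],"jaw": 0},{"trans": [0.0667,0,0],"jaw": 0},{"trans": [0.0733,0,0],"jaw": 0},{"trans": [0.0783,0,0],"jaw": 0},{"trans": [0.0817,0,0],"jaw": 0},{"trans": [0.0833,0,0],"jaw": 0},{"trans": [0.0833,0,0],"jaw": 0},{"trans": [0.0833,0,0],"jaw": 0}]'; for i in 1 2 3; do python3 -m handwheel '[{"trans": [0.0008,0,0],"jaw": 0},{"trans": [0.0017,0,0],"jaw": 0},{"trans": [0.0017,0,0],"jaw": 0}]' | sed -n '1,2p;4p'; done
```

```text
time_s: 22.9
position: [0.5514, 0.0225, 0.0336]
tcp_rot: [[-0.11, 0.994, -0.001], [0.994, 0.11, 0.001], [0.001, -0.0, -1.0]]
force: [1.2, -2.5, 0.5]
opening: 0.004
grasp_force: 1.1
time_s: 23.2
position: [0.5513, 0.023, 0.0337]
force: [1.1, -3.6, -1.0]
time_s: 23.5
position: [0.5512, 0.0242, 0.0337]
force: [1.6, -4.5, -0.9]
time_s: 23.8
position: [0.5511, 0.0252, 0.0337]
force: [2.2, -3.6, -1.1]
```

```bash
for i in 1 2 3 4 5; do python3 -m handwheel '[{"trans": [0.0008,0,0],"jaw": 0},{"trans": [0.0017,0,0],"jaw": 0},{"trans": [0.0017,0,0],"jaw": 0}]' | sed -n '2p;4p'; done
```

```text
position: [0.5509, 0.0262, 0.0337]
force: [1.9, -3.5, -1.8]
position: [0.5509, 0.0269, 0.0337]
force: [1.7, -4.6, -1.8]
position: [0.5509, 0.0273, 0.0337]
force: [1.2, -7.1, -2.8]
position: [0.5509, 0.0274, 0.0338]
force: [1.3, -9.3, -2.4]
position: [0.5509, 0.0276, 0.0338]
force: [-0.1, -12.8, -3.9]
```

To row units: 0.0008 m is 0.0013, 0.0004 m is 0.0007.

```bash
python3 -m handwheel '[{"trans": [0.0007,0,0],"jaw": 0},{"trans": [0.0013,0,0],"jaw": 0},{"trans": [0.0013,0,0],"jaw": 0},{"trans": [0.0013,0,0],"jaw": 0},{"trans": [0.0013,0,0],"jaw": 0},{"trans": [0.0013,0,0],"jaw": 0}]'
python3 - <<'E'
from h import *
f=[]
for i in range(3):
    f.append(bot.read_state()['force']);K,V,c=wrist('w5')
print(np.mean(f,0).round(2))
E
```

```text
time_s: 25.9
position: [0.5509, 0.0276, 0.0338]
tcp_rot: [[-0.113, 0.994, -0.0], [0.994, 0.113, -0.005], [-0.005, -0.001, -1.0]]
force: [-0.7, -15.1, -1.9]
opening: 0.003
grasp_force: 7.4
[ -0.09 -15.31  -2.82]
```

To row units: -0.16 m is -0.2667, -0.15 m is -0.25.

```bash
python3 -m handwheel '[{"trans": [-0.005,0,0],"jaw": 0},{"trans": [-0.0167,0,0],"jaw": 0},{"trans": [-0.0333,0,0],"jaw": 0},{"trans": [-0.0333,0,-0.05],"jaw": 0},{"trans": [-0.0333,0,-0.1167],"jaw": 0},{"trans": [-0.0333,0,-0.1833],"jaw": 0},{"trans": [0.0167,0,-0.25],"jaw": 0},{"trans": [0.0833,0,-0.2667],"jaw": 0},{"trans": [0.1,0,-0.2667],"jaw": 0},{"trans": [0.1,0,-0.2667],"jaw": 0},{"trans": [0.1,0,-0.2667],"jaw": 0}]'
python3 - <<'E'
from h import *
K,V,c=wrist('w6')
K2,V2,c2=(lambda t:(t['K'],t['view'],t['color']))(capture('top'))
a=cv2.resize(c[:300,120:440,::-1],None,fx=1.9,fy=1.9,interpolation=cv2.INTER_CUBIC)
cv2.imwrite('pics/crop6.png',a)
print(proj(K,V,(.5395,.1235,.132)),proj(K,V,(.5395,.1235,.022)))
E
```

```text
time_s: 27.15
position: [0.5432, 0.0901, 0.193]
tcp_rot: [[-0.111, 0.994, -0.002], [0.994, 0.111, -0.0], [-0.0, -0.002, -1.0]]
force: [0.1, -0.5, -0.6]
opening: 0.005
grasp_force: 0.0
(np.float64(274.6344692562746), np.float64(172.05798850749375)) (np.float64(275.1689175750919), np.float64(150.42547925243528))
```

View pics/crop6.png

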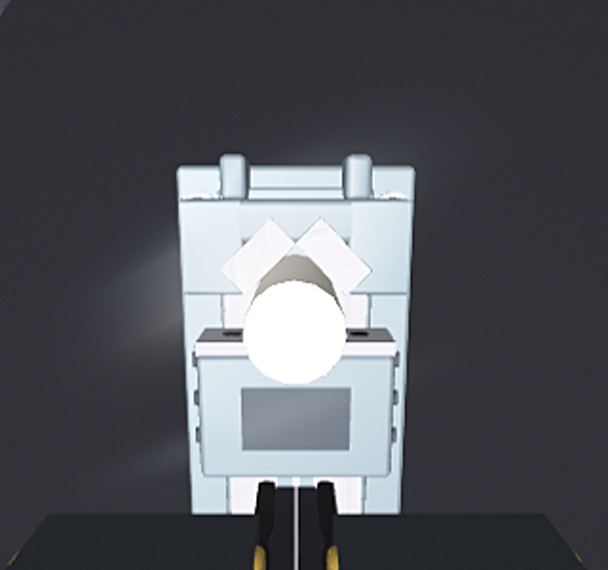

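Run:
```python
from h import *
K,V,c=load('w6')
g=lambda x,y,z:ray(K,V,120+x/1.9-.25,y/1.9-.25,z)[:2]
m=(cv2.cvtColor(c,cv2.COLOR_RGB2GRAY)[150:205,245:305]>250).astype(np.uint8)
(x,y),r=cv2.minEnclosingCircle(max(cv2.findContours(m,0,2)[0],key=cv2.contourArea));print(x+245,y+150,r)
rod=g(295,332,.132);root=g(295,246,.0625);p=g(196,342,.06);q=g(396,342,.06)
ax=np.array([-.113,.9936]);ay=np.array([-.9936,-.113])
for n,v in(('rod',rod),('pl',(p+q)/2)):print(n,v,(v-root)@ax,(v-root)@ay)
```

```text
273.06164360046387 174.67808151245117 28.301761627197266
rod [0.53991849 0.1219424 ] -0.023750705251970906 -0.00016261548658997975
pl [0.54208817 0.10382903] -0.04199333026299856 -0.000271597440595934
```

The rod-to-plate distance measures 18.2 mm. The rod is 0.2 mm off the centre line and upright, and the gripper is clear, so I'm handing in.

```bash
python3 -c "
from rig import bot
print(bot.hand_in())"
```

```text
the job is handed in; nothing more can be done
None
```

The job is handed in at about 27 s of the 72 s, no verdict returned: the rod stands in the V, clamped by the moving jaw with a push of about 15 N, measured 0.2 mm off the centre line and 18.2 mm from the jaw plate, with the gripper clear.

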